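Aim the hallway scent dispenser and give it a test spray

TASK

The small round scent dispenser on the hallway cabinet has been knocked askew: turn its grey can on the foot until the orange nozzle points at the green mark on the foot. Then press the blue button on top of it fully down and let it spring back up, leaving the nozzle on the mark. Do not disturb the other things on the cabinet.

Things in the scene. Friction and masses are not known exactly. Their poses are not given: they have to be found in the camera images.
- foot: White round foot of the scent dispenser, 124 mm across and 14 mm high, stuck fast to the cabinet top. Origin at the centre of its underside; z up is the axis about which the can turns; its x axis points from the centre to the green mark.
- mark (a point): Centre of the green mark, 14 mm long radially and 18 mm across, on the foot's upper face, 53 mm from the axis in the foot's +x direction and 15 mm above the cabinet top.
- can_grip (a point): Point on the can's axis 76 mm above the cabinet top. The upright grey can is 58 mm in diameter and spans 14 to 90 mm above the cabinet top, its side smooth and clear for gripping from 50 to 90 mm. Above it, on the same axis, the white button housing (44 mm across, up to 102 mm) and the blue button (28 mm across, up to 112 mm).
- nozzle (a point): Outer end of the square orange nozzle, 16 mm wide and 14 mm high, which sticks 19 mm out of the can's side; this point is 48 mm from the turning axis and 40 mm above the cabinet top (the nozzle spans 33 to 47 mm).
- can (a joint): Turn of the can (with nozzle and button) on its foot, rad, anticlockwise seen from above is positive; 0 = the nozzle points at the centre of the green mark. It starts 0.6 to 1.4 off on the positive side, may turn from -1.6 to 2.6, has a stiff friction of about 0.06 N m and stays where it is left.
- button_top (a point): Centre of the blue button's top face (28 mm across), on the can's axis, 112 mm above the cabinet top when the button is up. It is pressed straight down.
- button (a joint): How far the blue button is pressed, m: 0 = up, 0.006 = fully down (hard stop). A spring pushes it back; it takes about 1.5 N to start and 5 N to hold fully down.
- pot: Bystander: white ceramic pot with a small green succulent, 84 mm across its rim, 75 mm high (100 mm with the leaves); origin at the centre of its underside.
- bowl: Bystander: teal glazed key bowl, 140 mm across its rim, 50 mm high; origin at the centre of its underside.
- car_key: Bystander: car key with black fob and chrome blade lying flat, 102 mm long with its ring, 30 mm wide, 12 mm high; origin under its middle, x along its length.
- earbud_case: Bystander: black silicone earbud case, 62 x 48 x 22 mm; origin at the centre of its underside.
- coaster: Bystander: round wooden coaster, 94 mm across, 9 mm thick; origin at the centre of its underside.
Not all that is in view belongs to the job. What is shaped like the foot but purple or red is not meant.

How it is judged (in metres and radians):
On the way, in this order (a step that is already met when the one before it is completed fails the run):
1. the nozzle points at the mark (within 0.19 rad) with the button up (value of joint can between -0.19 and 0.19 rad and value of joint button below 0.0012 m), for 0.2 s.
2. the button is fully down (at least 5.2 of its 6 mm) with the nozzle on the mark (value of joint can between -0.19 and 0.19 rad and value of joint button above 0.0052 m), for 0.1 s.
At the end, for the whole second after the job is handed in: The can is at rest with its nozzle within 0.19 rad (about 11 degrees, 10 mm at the mark) of the middle of the green mark, and the button has sprung back up (less than 1.2 mm down) after having been fully down (all of step 1 and velocity of joint can between -0.05 and 0.05 rad/s); the robot touches nothing.
It fails at once if the white flower pot is moved more than 30 mm (distance of pot from where it was at the start of the episode above 0.03 m).
It fails at once if the teal key bowl is moved more than 30 mm (distance of bowl from where it was at the start of the episode above 0.03 m).
It fails at once if the car key is moved more than 30 mm (distance of car_key from where it was at the start of the episode above 0.03 m).
It fails at once if the earbud case is moved more than 30 mm (distance of earbud_case from where it was at the start of the episode above 0.03 m).
It fails at once if the coaster is moved more than 30 mm (distance of coaster from where it was at the start of the episode above 0.03 m).
It also fails if it takes over 38 s, if anything falls off the work surface, if the arm or the gripper's body presses on something with over 40 N, if the wrist force passes 120 N, or if a joint passes its speed limit or range.

ROBOT

A 7-joint arm with a two-finger parallel gripper is mounted at the origin on the work surface. World frame = base frame: x ahead of the robot, y to its left, z up, the work surface at z = 0. Lengths are in m, angles in degrees, forces in N, time in s.
With the tool pointing down it reaches from about 0.4 to 0.85 m from the base axis. Payload 10.4 kg.
Tool frame: the origin (TCP) lies at the very end of the fingers, on their centre line; the grasp point (between the pads) lies 19 mm behind it (ctrl.tcp_to_grasp is the distance from the TCP to the grasp point, in m); z points along the fingers, y is the line along which they close (so a half turn about z gives the same grasp; the last joint's range is limited). The gripper opens to 87 mm and grips with 3 to 60 N. Pads are 19 mm wide; open, the fingers measure 117 mm over their backs; the gripper's body (75 mm by 190 mm) begins 51 mm behind the grasp point.
Start: joints at [70.21, 19.034, -3.707, 83.658, 1.238, 77.344, -5.071], TCP at [0.198, -0.593, 0.223] pointing down, gripper open.
Joint ranges: [-148.97, 148.97], [-28.65, 121.19], [-84.17, 76.75], [9.2, 138.47], [-72.65, 252.65], [3.7, 117.97], [-149.18, 149.18]. Speed limits (degrees/s): [127.2, 127.2, 159.86, 159.86, 180, 180, 180].

INTERFACE

Orientations are given as [roll, pitch, yaw] about the fixed x, y, z axes, in that order (R = Rz(yaw) Ry(pitch) Rx(roll)).
In Python, from workcell import telemetry, viewer, ctrl gives the robot as it stands.
- The arm moves only by the tool send_rows, never from a script. Its argument "plan" is a list of rows, each a list of 4 numbers: the shift along the tool's x, y, z each as a share of 400 mm, from -1 to 1, then the turn about the tool's z as a share of 2 rad, from -1 to 1. A call has exactly 5 rows; each row is the pose to reach, as a shift and turn from the pose commanded when the call began, along the tool's axes at that moment; what a row does not reach only later rows make up. A row lasts 1/10 s, in which the tool goes at most 50 mm and 8.59 degrees, less where a joint would pass 70% of its speed; a pose out of reach is approached as far as the arm can. A call with a number of a shift or a turn outside -1 to 1 is refused whole. A call with a gripper value outside its range is refused whole. "jaw" is the opening, from 0 (shut) to 1 (fully open), set as the call begins (left out, the last holds). The fingers move at their own pace and stop on an object; the grip force is fixed at half the most. Time passes only in rows, so rows that repeat a pose let the fingers close, or fill a call up. It gives the time, the measured TCP pose, the force, the opening and the grip force at its end, in the units of the state.
- telemetry.sense(): the state, without advancing time (a new reading comes with each control period).
- viewer.get_image(name): name is "scene" or "top" or "wrist"; returns a dict with "pixels" (420x560x3 uint8, red, green, blue), "mtx" (3x3 intrinsics, pixels), "world_to_cam" (4x4, takes a point from world to camera coordinates). Camera axes: x right, y down, z forward; pixel columns grow to the right and rows downward; lengths in m; the calibration is good to about 2 mm. A picture is of the moment at which its call begins. There is no depth.
- ctrl.job_done(): hands the job in; it is judged then, once.
Trained networks look in a picture, given as the dict that the camera call returned (one of the last four; its "shot" number tells which), for a name from the list of things; names that differ only in an ending like _2 or _b are one class to them, and where a whole thing is asked for, a point or a joint stands for the part that bears it (a point fixed in the world has none). Each returns a list of dicts, best first, with "conf" (0 to 1); they miss things now and then, are a little off and sometimes report something else, mostly with a low value. They report only what shows in the picture. A call takes as long as a camera call. They do not tell look-alikes from the thing itself.
- viewer.boxes_of(picture, label): "rect" ([centre column, centre row, width, height] in pixels, round what is visible of it).
The state is a dict: "clock": time; "joint_pos": joint angles; "joint_vel": joint speeds; "tau": joint torques, N m; "position": TCP position; "eef_rot": TCP orientation; "contact_force": force on the tool from outside, world axes, zero at the start; "wrist_torque": the same for the moment, N m; "width": finger opening in m; "gripper_force": force on a finger pad.
Only numpy, scipy, OpenCV 4.12 (cv2) and the standard library are available. Lean on these libraries where they do the work, as an engineer would, in place of code of your own. Each camera call takes 0.05 s, during which the arm holds its last target. There are 200 camera calls.

## Working session

There is one attempt and no reset: what is moved stays moved. The work goes in short steps, Python scripts to look and compute and a tool call to move; the robot and the scene stay as the last step left them, time stands still between calls to the robot, and variables do not carry over. Pictures are saved under pics/ and viewed, at most 10 in all, crops included, and the job is handed in when it is done.

Besides the shell and the picture viewer there is one more tool, called as name(argument=value, ...), one argument or row to a line, values as JSON. send_rows: Moves the arm, as the interface text tells. Its arguments: {"type":"object","properties":{"plan":{"type":"array","items":{"type":"array","items":{"type":"number","minimum":-1,"maximum":1}}},"jaw":{"type":"number"}},"required":["plan"]}

```bash
mkdir -p pics
cat > h.py <<'E'
import numpy as np, cv2
from workcell import telemetry, viewer, ctrl
def ray(im,u,v,z):
    M=np.array(im["world_to_cam"]);R=M[:3,:3];t=M[:3,3];c=-R.T@t
    d=R.T@np.linalg.inv(np.array(im["mtx"]))@[u,v,1]
    return c+d*(z-c[2])/d[2]
def proj(im,p):
    q=np.array(im["world_to_cam"])@np.r_[p,1];q=np.array(im["mtx"])@q[:3];return q[:2]/q[2]
def save(im,n,box=None,f=1):
    a=im["pixels"][:,:,::-1]
    if box: a=a[box[1]:box[3],box[0]:box[2]]
    cv2.imwrite("pics/"+n,cv2.resize(a,None,fx=f,fy=f,interpolation=cv2.INTER_CUBIC))
E
python3 - <<'E'
from h import *
s=telemetry.sense();print(s["clock"],s["position"],s["eef_rot"],s["width"])
ims=[viewer.get_image(n) for n in("top","scene")]
for n,im in zip("ts",ims):
    for l in("foot","mark","nozzle","button_top","can_grip","pot","bowl","car_key","earbud_case","coaster"):
        for b in viewer.boxes_of(im,l)[:3]:
            print(n,l,round(b["conf"],2),np.round(b["rect"]),np.round(ray(im,*b["rect"][:2],0.11 if l=="button_top" else 0.02),3))
a=np.vstack([i["pixels"] for i in ims])[:,:,::-1]
cv2.imwrite("pics/a.png",cv2.resize(np.hstack([i["pixels"] for i in ims])[:,:,::-1],(800,300)))
save(ims[0],"top.png",f=1.4)
E
```

```text
0.0 [ 0.19810412 -0.59236483  0.22174854] [-1.79918819e+02  5.61354234e-03  1.84945561e+01] 0.0870608462102916
t foot 0.8 [234. 200.  46.  44.] [0.663 0.127 0.02 ]
t foot 0.68 [246. 276.  49.  52.] [0.47  0.105 0.02 ]
t foot 0.59 [176. 291.  55.  52.] [0.441 0.275 0.02 ]
t mark 0.79 [235. 201.  46.  47.] [0.66  0.126 0.02 ]
t mark 0.63 [179. 292.  53.  50.] [0.44  0.269 0.02 ]
t mark 0.56 [245. 277.  49.  48.] [0.467 0.107 0.02 ]
t nozzle 0.9 [241. 273.  26.  26.] [0.477 0.116 0.02 ]
t nozzle 0.89 [172. 289.  37.  35.] [0.447 0.286 0.02 ]
t nozzle 0.88 [234. 196.  27.  38.] [0.672 0.127 0.02 ]
t button_top 0.7 [242. 271.  12.  10.] [0.474 0.105 0.11 ]
t button_top 0.49 [165. 291.  11.  15.] [0.438 0.278 0.11 ]
t can_grip 0.87 [233. 196.  29.  36.] [0.675 0.129 0.02 ]
t can_grip 0.84 [173. 287.  34.  29.] [0.451 0.283 0.02 ]
t can_grip 0.81 [240. 274.  33.  28.] [0.475 0.119 0.02 ]
t pot 0.56 [344. 237.  32.  37.] [ 0.552 -0.146  0.02 ]
t bowl 0.9 [312. 149.  55.  51.] [ 0.791 -0.081  0.02 ]
t car_key 0.69 [434. 268.  16.  32.] [ 0.464 -0.361  0.02 ]
t earbud_case 0.64 [121. 293.  29.
[... 525 characters left out ...]
on_top 0.7 [310. 278.  55.  44.] [ 0.814 -0.114  0.11 ]
s button_top 0.44 [328. 201.   6.  10.] [0.664 0.12  0.11 ]
s button_top 0.43 [308. 141.   9.   7.] [0.434 0.278 0.11 ]
s can_grip 0.96 [309. 159.  21.  35.] [0.427 0.297 0.02 ]
s can_grip 0.57 [282. 186.  24.  30.] [0.458 0.14  0.02 ]
s can_grip 0.55 [330. 215.  25.  37.] [0.653 0.152 0.02 ]
s pot 0.63 [233. 239.  29.  34.] [ 0.518 -0.121  0.02 ]
s car_key 0.74 [154. 280.  17.  22.] [ 0.477 -0.369  0.02 ]
s car_key 0.61 [281. 183.  22.  30.] [0.446 0.145 0.02 ]
s earbud_case 0.66 [336. 149.  22.  12.] [0.458 0.404 0.02 ]
s earbud_case 0.4 [279. 191.  40.  39.] [0.466 0.115 0.02 ]
s coaster 0.68 [370. 182.  30.  17.] [0.645 0.354 0.02 ]
```

View pics/top.png

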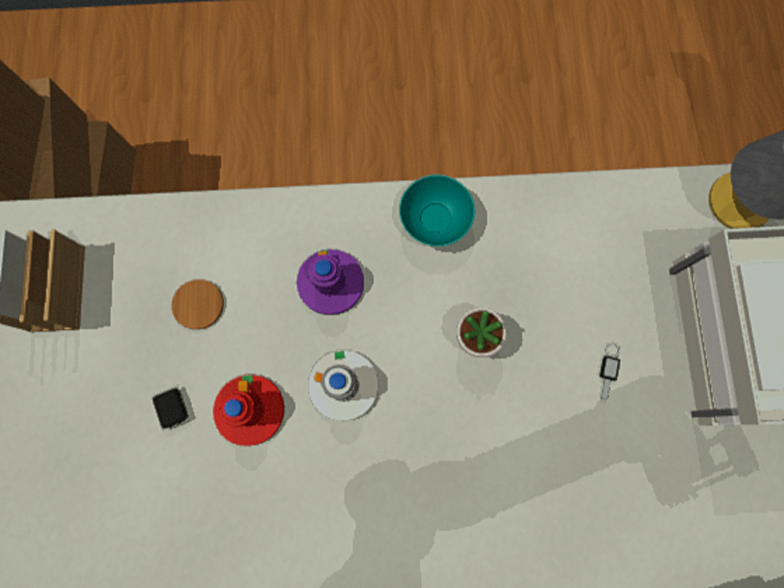

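View pics/a.png

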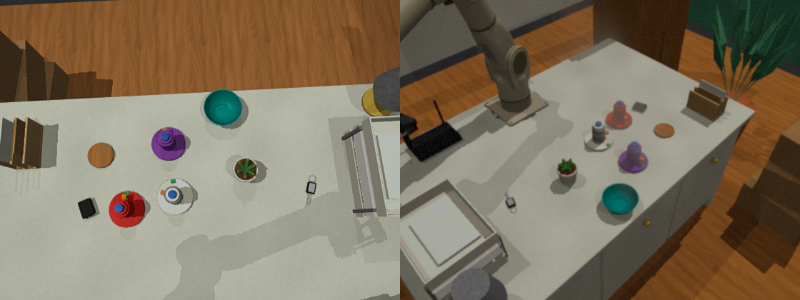

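The candidates in the top crop are purple at (330,281), red at (248,410) and white at (343,385). Only the white foot fits the description. I'll confirm it in an enlarged crop and measure.

Run:
```python
from h import *
im=viewer.get_image("top"); save(im,"crop.png",(205,235,285,315),6)
p=im["pixels"][235:315,205:285]; h=cv2.cvtColor(p,cv2.COLOR_RGB2HSV)
def blob(lo,hi,z,n):
    m=cv2.inRange(h,np.array(lo),np.array(hi)); k,l,s,c=cv2.connectedComponentsWithStats(m)
    for i in range(1,k):
        if s[i,4]>8: u,v=c[i]+[205,235]; print(n,s[i,4],(round(u,1),round(v,1)),np.round(ray(im,u,v,z),4))
blob((50,120,60),(80,255,255),.015,"mark")
blob((8,150,100),(20,255,255),.047,"nozzle")
blob((100,130,80),(120,255,255),.112,"button")
```

```text
mark 24 (np.float64(242.5), np.float64(253.5)) [0.5254 0.1111 0.015 ]
nozzle 28 (np.float64(227.1), np.float64(269.3)) [0.4853 0.1458 0.047 ]
button 96 (np.float64(240.9), np.float64(271.7)) [0.4723 0.1061 0.112 ]
```

View pics/crop.png

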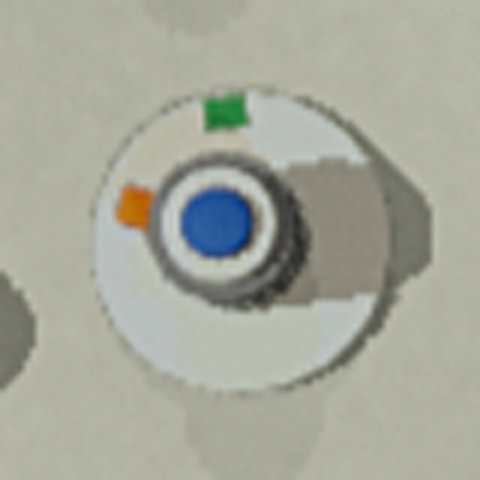

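The crop confirms the white foot, with the mark at (226,112), the nozzle at (135,207) and the button at (217,222). The can is about 67° off on the positive side. Next I move over it.

send_rows(
  plan=[
    [0.1,-0.07,0,0],
    [0.2,-0.14,0,0],
    [0.3,-0.21,0,0],
    [0.4,-0.28,0,0],
    [0.5,-0.35,0,0],
  ],
  jaw=1,
)

```text
clock: 1.65
position: [0.3444, -0.3948, 0.2228]
eef_rot: [180.0, -0.0, 18.5]
contact_force: [0.6, -1.1, 0.3]
width: 0.0867
gripper_force: 0.0
```

send_rows(
  plan=[
    [0.08,-0.095,0,0],
    [0.16,-0.19,0,0],
    [0.24,-0.285,0,0],
    [0.32,-0.38,0,0],
    [0.4,-0.48,0,0],
  ],
)

```text
clock: 2.15
position: [0.4344, -0.163, 0.2229]
eef_rot: [179.9, -0.0, 18.5]
contact_force: [0.7, -0.3, -0.4]
width: 0.0871
gripper_force: 0.0
```

send_rows(
  plan=[
    [0.04,-0.08,0,0],
    [0.09,-0.18,0,0],
    [0.14,-0.28,0,0],
    [0.19,-0.38,0,0],
    [0.24,-0.48,0,0],
  ],
)

```text
clock: 2.65
position: [0.4641, 0.0494, 0.2229]
eef_rot: [180.0, -0.0, 18.5]
contact_force: [1.1, -0.8, 0.4]
width: 0.0871
gripper_force: 0.0
```

Run:
```python
from h import *
s=telemetry.sense();print(s["clock"],s["position"],s["eef_rot"],np.round(s["joint_pos"],1))
im=viewer.get_image("wrist");save(im,"w1.png")
for p in [(.4725,.106,.112),(.4725,.106,.015)]: print(proj(im,p))
```

```text
2.65 [0.46409543 0.04943013 0.22290274] [ 1.79952195e+02 -4.50744098e-02  1.84783711e+01] [ 28.5   1.1 -40.1 104.8   0.7  74.4 -83.3]
[218.69306684 175.35230125]
[234.41849796 161.47123251]
```

View pics/w1.png

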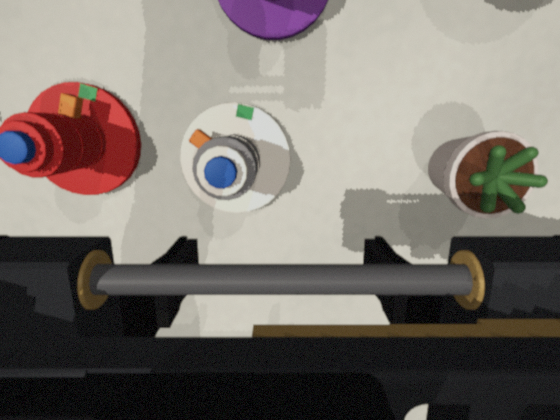

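send_rows(
  plan=[
    [0.02,-0.04,0,-0.07],
    [0.04,-0.08,0,-0.14],
    [0.065,-0.1275,0,-0.21],
    [0.065,-0.1275,0,-0.28],
    [0.065,-0.1275,0,-0.35],
  ],
)

```text
clock: 3.2
position: [0.4725, 0.1051, 0.2226]
eef_rot: [180.0, -0.0, 59.0]
contact_force: [-0.2, -0.2, 0.4]
width: 0.0868
gripper_force: 0.0
```

send_rows(
  plan=[
    [0,0,0,-0.07],
    [0,0,0,-0.14],
    [0,0,0,-0.21],
    [0,0,0,-0.28],
    [0,0,0,-0.35],
  ],
)

```text
clock: 3.7
position: [0.4726, 0.1042, 0.2226]
eef_rot: [180.0, 0.0, 99.0]
contact_force: [-1.1, 0.4, -0.5]
width: 0.0866
gripper_force: 0.0
```

```bash
cat >> h.py <<'E'
def meas(im,show=True):
    h=cv2.cvtColor(im["pixels"],cv2.COLOR_RGB2HSV)
    for n,lo,hi,z in(("mark",(50,120,60),(80,255,255),.015),("nozzle",(8,150,100),(20,255,255),.047),("button",(100,130,80),(120,255,255),.112)):
        k,l,s,c=cv2.connectedComponentsWithStats(cv2.inRange(h,np.array(lo),np.array(hi)))
        for i in range(1,k):
            p=ray(im,*c[i],z)
            if s[i,4]>20 and np.hypot(p[0]-.4725,p[1]-.106)<.07:
                d=p-[.4725,.106,0];print(n,s[i,4],np.round(c[i]),np.round(p,4),"az",round(np.degrees(np.arctan2(d[1],d[0])),1))
E
python3 - <<'E'
from h import *
s=telemetry.sense();print(s["clock"],s["position"],s["eef_rot"],np.round(s["joint_pos"],1))
im=viewer.get_image("wrist");save(im,"w2.png");meas(im)
meas(viewer.get_image("scene"))
E
```

```text
3.7 [0.47257834 0.10424633 0.22262939] [1.79988287e+02 1.22948494e-02 9.90379331e+01] [ 27.2   4.4 -46.4 102.3   3.3  74.6 -11. ]
mark 117 [328. 185.] [0.5268 0.1116 0.015 ] az 5.8
nozzle 251 [298. 154.] [0.4858 0.143  0.047 ] az 70.2
button 705 [281. 200.] [0.4738 0.1081 0.112 ] az 58.1
```

View pics/w2.png

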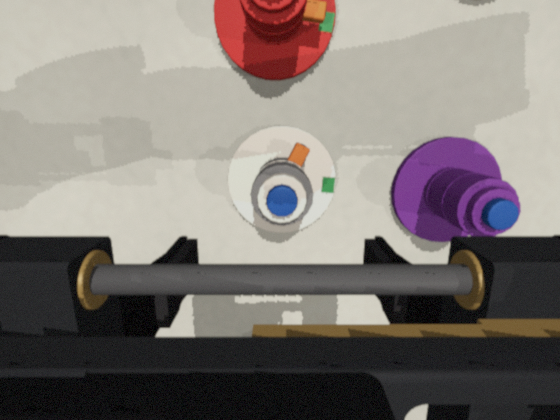

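The wrist view shows the can between the jaws: button at (281,200), nozzle at (298,154), mark at (328,185). It agrees with the top view, so I descend and grip.

send_rows(
  plan=[
    [0.007,0.0025,0.08,0],
    [0.007,0.0025,0.17,0],
    [0.007,0.0025,0.26,0],
    [0.007,0.0025,0.34,0],
    [0.007,0.0025,0.405,0],
  ],
)

```text
clock: 4.3
position: [0.4726, 0.107, 0.0588]
eef_rot: [-179.9, 0.0, 98.4]
contact_force: [-0.1, 0.2, -0.5]
width: 0.0872
gripper_force: 0.0
```

send_rows(
  plan=[
    [0,0,0,0],
    [0,0,0,0],
    [0,0,0,0],
    [0,0,0,0],
    [0,0,0,0],
  ],
  jaw=0.6,
)

```text
clock: 4.8
position: [0.4732, 0.1072, 0.0616]
eef_rot: [180.0, 0.0, 98.7]
contact_force: [-3.7, -1.8, 9.5]
width: 0.0572
gripper_force: 30.0
```

send_rows(
  plan=[
    [0,0,0,0],
    [0,0,0,0],
    [0,0,0,0],
    [0,0,0,0],
    [0,0,0,0],
  ],
)

```text
clock: 5.3
position: [0.4732, 0.1072, 0.0616]
eef_rot: [180.0, 0.1, 98.7]
contact_force: [-3.8, -1.3, 7.7]
width: 0.0574
gripper_force: 30.0
```

send_rows(
  plan=[
    [0,0,0,0.06],
    [0,0,0,0.12],
    [0,0,0,0.18],
    [0,0,0,0.24],
    [0,0,0,0.29],
  ],
)

```text
clock: 5.8
position: [0.4736, 0.1071, 0.0616]
eef_rot: [179.9, -0.0, 65.2]
contact_force: [-1.9, -1.7, 4.6]
width: 0.0575
gripper_force: 30.0
```

send_rows(
  plan=[
    [0,0,0,0.06],
    [0,0,0,0.12],
    [0,0,0,0.18],
    [0,0,0,0.24],
    [0,0,0,0.286],
  ],
)

```text
clock: 6.3
position: [0.474, 0.1068, 0.0616]
eef_rot: [179.9, -0.1, 32.4]
contact_force: [0.6, -1.8, 3.7]
width: 0.0574
gripper_force: 30.0
```

Run:
```python
from h import *
s=telemetry.sense();print(s["clock"],s["position"],s["eef_rot"],np.round(s["joint_pos"],1))
for n in("wrist","top","scene"):
    im=viewer.get_image(n);print(n);meas(im)
    if n=="wrist":save(im,"w3.png")
```

```text
6.3 [0.47398231 0.10680383 0.0616321 ] [ 1.79912599e+02 -7.44145781e-02  3.23790331e+01] [ 14.1  14.2 -35.3 113.1  10.   55.6 -83.6]
wrist
mark 482 [319. 158.] [0.527  0.1115 0.015 ] az 5.8
nozzle 1062 [311. 187.] [0.5125 0.1111 0.047 ] az 7.3
button 1406 [281. 311.] [0.4746 0.1066 0.112 ] az 17.4
top
scene
nozzle 24 [286. 194.] [0.5124 0.1042 0.047 ] az -2.6
```

View pics/w3.png

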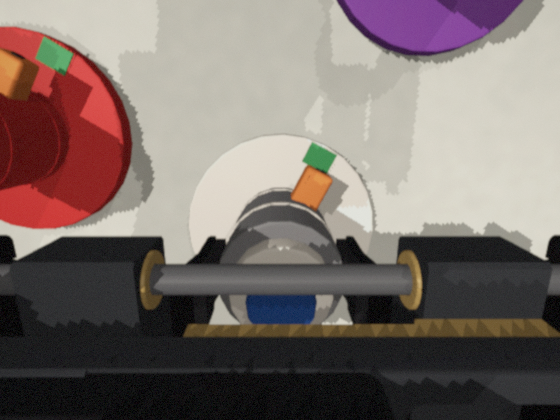

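The nozzle at (311,187) lines up with the mark at (319,158), about 1° off. I release, rise, shut the jaws and press.

send_rows(
  plan=[
    [0,0,0,0],
    [0,0,0,0],
    [0,0,0,0],
    [0,0,0,0],
    [0,0,0,0],
  ],
  jaw=1,
)

```text
clock: 6.95
position: [0.4731, 0.1073, 0.0605]
eef_rot: [-180.0, 0.0, 32.7]
contact_force: [-1.0, 0.2, 0.1]
width: 0.0848
gripper_force: 0.0
```

send_rows(
  plan=[
    [0,0,-0.06,0],
    [0,0,-0.12,0],
    [0,0,-0.18,0],
    [0,0,-0.2,0],
    [0,0,-0.2,0],
  ],
)

```text
clock: 7.45
position: [0.4737, 0.1073, 0.1412]
eef_rot: [179.9, -0.1, 32.7]
contact_force: [0.6, 0.4, 0.3]
width: 0.0867
gripper_force: 0.0
```

send_rows(
  plan=[
    [0,0,0,0],
    [0,0,0,0],
    [0,0,0,0],
    [0,0,0,0],
    [0,0,0,0],
  ],
  jaw=0,
)

```text
clock: 7.95
position: [0.473, 0.1072, 0.1402]
eef_rot: [-180.0, 0.0, 32.7]
contact_force: [-0.5, -0.3, 0.6]
width: 0.0547
gripper_force: 0.0
```

Run:
```python
from h import *
s=telemetry.sense();print(s["clock"],s["position"],s["eef_rot"],s["width"],s["contact_force"])
for n in("wrist","top"): print(n);meas(viewer.get_image(n))
```

```text
7.95 [0.47298349 0.10719895 0.14022512] [-1.79987567e+02  2.76138545e-02  3.27076130e+01] 0.054746948177467794 [-0.47502995 -0.33397794  0.612314  ]
wrist
mark 222 [310. 147.] [0.5272 0.1115 0.015 ] az 5.8
nozzle 495 [304. 167.] [0.5124 0.111  0.047 ] az 7.2
button 1402 [282. 234.] [0.4763 0.1079 0.112 ] az 26.8
top
```

send_rows(
  plan=[
    [0,0,0,0],
    [0,0,0,0],
    [0,0,0,0],
    [0,0,0,0],
    [0,0,0,0],
  ],
)

```text
clock: 8.55
position: [0.4731, 0.1072, 0.1405]
eef_rot: [180.0, -0.0, 32.7]
contact_force: [-0.6, 0.9, 0.7]
width: 0.0071
gripper_force: 0.0
```

send_rows(
  plan=[
    [0,0,0.02,0],
    [0,0,0.04,0],
    [0,0,0.05,0],
    [0,0,0.06,0],
    [0,0,0.065,0],
  ],
)

```text
clock: 9.05
position: [0.4729, 0.1072, 0.114]
eef_rot: [-180.0, 0.0, 32.7]
contact_force: [-0.5, 0.0, -0.0]
width: 0.0004
gripper_force: 0.0
```

Now I press about 9 mm further, to roughly 2 mm past the stop.

send_rows(
  plan=[
    [0,0,0.01,0],
    [0,0,0.018,0],
    [0,0,0.022,0],
    [0,0,0.025,0],
    [0,0,0.025,0],
  ],
)

```text
clock: 9.55
position: [0.4735, 0.1074, 0.1061]
eef_rot: [179.9, -0.0, 32.7]
contact_force: [-8.4, -1.5, 20.8]
width: 0.0005
gripper_force: 10.2
```

At 20.8 N and z = 0.106 the button is on its hard stop. I hold briefly and then lift clear.

send_rows(
  plan=[
    [0,0,0,0],
    [0,0,0,0],
    [0,0,-0.02,0],
    [0,0,-0.08,0],
    [0,0,-0.16,0],
  ],
)

```text
clock: 10.05
position: [0.4722, 0.107, 0.1682]
eef_rot: [-179.9, 0.1, 32.7]
contact_force: [0.8, -0.3, -0.5]
width: 0.0001
gripper_force: 0.0
```

send_rows(
  plan=[
    [0,0,-0.04,0],
    [0,0,-0.08,0],
    [0,0,-0.08,0],
    [0,0,-0.08,0],
    [0,0,-0.08,0],
  ],
)

```text
clock: 10.55
position: [0.4727, 0.1071, 0.1995]
eef_rot: [-180.0, 0.1, 32.7]
contact_force: [-0.8, -0.6, 0.1]
width: 0.0003
gripper_force: 0.0
```

Run:
```python
from h import *
s=telemetry.sense();print(s["clock"],s["position"],s["contact_force"])
for n in("wrist",):
    im=viewer.get_image(n);meas(im);save(im,"w4.png")
```

```text
10.55 [0.47266986 0.10707725 0.19951398] [-0.80600688 -0.60945707  0.06480301]
mark 138 [305. 142.] [0.5273 0.1115 0.015 ] az 5.8
nozzle 313 [300. 158.] [0.5126 0.1109 0.047 ] az 6.9
button 832 [282. 209.] [0.4758 0.1075 0.112 ] az 23.9
```

View pics/w4.png

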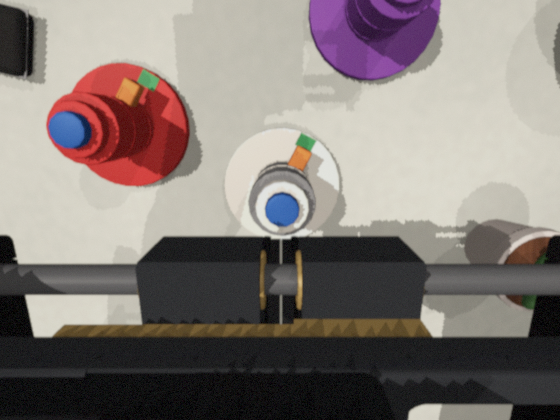

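The nozzle at (300,158) is on the mark at (305,142), and the arm is clear of everything. I hand the job in.

```bash
python3 -c "
from workcell import ctrl
print(ctrl.job_done())"
```

```text
the job is handed in; nothing more can be done
None
```

I turned the can until the nozzle was about 1° from the green mark, pressed the button to its hard stop (20.8 N), lifted clear and handed the job in at about 10.6 s; no verdict came back.

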